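# Press home the fan's push rivets crosswise

### The arm

A 7-joint arm with a two-finger parallel gripper is mounted at the origin on the work surface. World frame = base frame: x ahead of the robot, y to its left, z up, the work surface at z = 0. Lengths are in m, angles in rad, forces in N, time in s.
With the tool pointing down it reaches from about 0.4 to 0.9 m from the base axis. Payload 5.5 kg.
Tool frame: the origin (TCP) lies midway between the tips of the shut fingers; the grasp point (between the pads) lies 19 mm behind it (arm.tcp_to_grasp is the z of the grasp point in the tool frame, in m); z points along the fingers, y is the line along which they close (so a half turn about z gives the same grasp; the last joint's range is limited). The gripper opens to 85 mm and grips with 20 to 120 N. Pads are 22 mm wide; open, the fingers measure 114 mm over their backs; the gripper's body (76 mm by 85 mm) begins 54 mm behind the grasp point. The pads swing forward as they close: fully open they stand 13 mm farther back than shut.
Start: joints at [1.467, 0.501, -0.427, 1.55, 0.221, 1.138, -0.21], TCP at [0.233, -0.607, 0.231] pointing down, gripper open.
Joint ranges: [-2.88, 2.88], [-0.31, 2.03], [-1.54, 1.56], [0.2, 2.42], [-1.41, 4.55], [0.19, 2.02], [-2.57, 2.57]. Speed limits (rad/s): [2.57, 2.57, 3.14, 3.14, 3.14, 3.14, 3.14].

### API

Orientations are given as a unit quaternion [x, y, z, w].
In Python, from bench import arm gives the robot as it stands. Calls block until the motion is done:
- arm.move_ptp(position, orientation): joint-space move of the TCP to a pose.
- arm.line_to(position, v=0.15, rotation=None, guard=None): straight line of the TCP; rotation=None keeps the orientation; v is the mean speed in m/s. With guard (N) it stops when the force on the tool has changed by that much, and returns True; else False.
- arm.set_joints(angles): joint-space move.
- arm.grip(opening, force=None): finger opening in m; force is the grip in N (None keeps the last); returns when the fingers have stopped.
- arm.hold(seconds).
- arm.inverse_kinematics(position, orientation): joint angles nearest the present ones, or None.
- arm.observe(): the state.
- arm.camera(name): name is "side" or "top"; returns a dict with "img" (400x640x3 uint8, blue, green, red), "mtx" (3x3 intrinsics, pixels), "T" (4x4, takes a point from camera to world coordinates). Camera axes: x right, y down, z forward; pixel columns grow to the right and rows downward; lengths in m; the calibration is good to about 2 mm. A picture is of the moment at which its call begins. There is no depth.
A pose or a line that the arm cannot do raises arm.Unreachable and nothing moves.
- arm.close_job(): hands the job in; it is judged then, once.
The state is a dict: "t": time; "q": joint angles; "dq": joint speeds; "joint_torque": joint torques, N m; "tcp_pos": TCP position; "tool_rot": TCP orientation; "contact_force": force on the tool from outside, world axes, zero at the start; "ft_torque": the same for the moment, N m; "width": finger opening in m; "grip_force": force on a finger pad.
Only numpy, scipy, OpenCV 4.12 (cv2) and the standard library are available. Lean on these libraries where they do the work, as an engineer would, in place of code of your own. Each camera call takes 0.05 s, during which the arm holds its last target. There are 200 camera calls.

### The job

Fix the fan to the cabinet hood: press its four orange push rivets fully home with a fingertip, crosswise so that the flange seats evenly: first the one beside the blue terminal box, then the one diagonally opposite, then the one beside the brass earth stud, and last the remaining one. Press each lightly, just until its head rests on its collar, without lifting, tipping or pushing the hood about, and leave the other things on the bench where they are.

Things in the scene. Friction and masses are not known exactly. Their poses are not given: they have to be found in the camera images.
- hood: White sheet-metal roof hood of a switch cabinet, loose on the bench, about 1.8 kg: 210 x 210 mm, 60 mm high; on its top the grey 180 mm square flange of a fan (top 64 mm above the bench), in whose middle is the fan's round wire guard, 132 mm across, reaching 76 mm above the bench. Origin: centre of the underside, z up, at any yaw.
- terminal_box (a point): Centre of the top of the blue terminal box (32 x 44 mm, 30 mm high, top 55 mm above the bench) on the hood's +x side, at y = +75 mm.
- earth_stud (a point): Top of the upright brass earth stud (6 mm thick, top 58 mm above the bench) on a green tab on the hood's -x side, at y = +75 mm.
- rivet_terminal_top (a point): Centre of the top of the orange push rivet beside the blue terminal box; hood frame (+75, +75) mm. Flat round head, 12 mm across, 3 mm thick; its top is 82 mm above the bench when fully out, 74 mm when home, resting on a white collar 18 mm across (top at 71 mm). Under the collar a 4 mm rubber washer. Nothing else of the hood within 38 mm of the rivet's centre stands higher than the collar.
- rivet_terminal (a joint): How far this rivet's pin is pushed into its collar, in m: 0 out, 0.008 home (head on collar). It starts 0 to 2 mm in, slides with about 3.5 N of friction and stays where left, no spring back. Once home, pressing on squeezes the rubber washer: from 5 N, the rivet sinks 1 mm per 5 N, at most 3 mm, and rises again when let go.
- rivet_opposite_top (a point): Centre of the top of the orange push rivet diagonally opposite the terminal box; hood frame (-75, -75) mm. Flat round head, 12 mm across, 3 mm thick; its top is 82 mm above the bench when fully out, 74 mm when home, resting on a white collar 18 mm across (top at 71 mm). Under the collar a 4 mm rubber washer. Nothing else of the hood within 38 mm of the rivet's centre stands higher than the collar.
- rivet_opposite (a joint): How far this rivet's pin is pushed into its collar, in m: 0 out, 0.008 home (head on collar). It starts 0 to 2 mm in, slides with about 3.5 N of friction and stays where left, no spring back. Once home, pressing on squeezes the rubber washer: from 5 N, the rivet sinks 1 mm per 5 N, at most 3 mm, and rises again when let go.
- rivet_earth_top (a point): Centre of the top of the orange push rivet beside the green earth tab with the brass stud; hood frame (-75, +75) mm. Flat round head, 12 mm across, 3 mm thick; its top is 82 mm above the bench when fully out, 74 mm when home, resting on a white collar 18 mm across (top at 71 mm). Under the collar a 4 mm rubber washer. Nothing else of the hood within 38 mm of the rivet's centre stands higher than the collar.
- rivet_earth (a joint): How far this rivet's pin is pushed into its collar, in m: 0 out, 0.008 home (head on collar). It starts 0 to 2 mm in, slides with about 3.5 N of friction and stays where left, no spring back. Once home, pressing on squeezes the rubber washer: from 5 N, the rivet sinks 1 mm per 5 N, at most 3 mm, and rises again when let go.
- rivet_last_top (a point): Centre of the top of the orange push rivet diagonally opposite the earth stud; hood frame (+75, -75) mm. Flat round head, 12 mm across, 3 mm thick; its top is 82 mm above the bench when fully out, 74 mm when home, resting on a white collar 18 mm across (top at 71 mm). Under the collar a 4 mm rubber washer. Nothing else of the hood within 38 mm of the rivet's centre stands higher than the collar.
- rivet_last (a joint): How far this rivet's pin is pushed into its collar, in m: 0 out, 0.008 home (head on collar). It starts 0 to 2 mm in, slides with about 3.5 N of friction and stays where left, no spring back. Once home, pressing on squeezes the rubber washer: from 5 N, the rivet sinks 1 mm per 5 N, at most 3 mm, and rises again when let go.
- rivet_pot: Clear plastic pot of spare orange rivets, 66 mm across, 34 mm high, standing beside the hood; loose. Origin: centre of its underside.
- screwdriver: Screwdriver with a yellow handle, 160 mm long, lying on the bench beside the hood; loose. Origin: under its middle, x along it to the tip.
- drill: Blue and black cordless drill standing on its battery, about 190 mm high, 1.5 kg; loose. Origin: underside, near the battery's centre.
- pliers: Pliers with red handles, about 210 mm long, lying on the bench; loose. Origin: under their middle, x towards the jaws.
- tape: Yellow roll of tape lying flat, 90 mm across, 25 mm high; loose. Origin: centre of its underside.
- glue: White glue bottle with a red cap, 44 mm across, 105 mm high; loose. Origin: centre of its underside.
- can: Round can with a green label, 66 mm across, 115 mm high; loose. Origin: centre of its underside.

How it is judged:
By the outcome, as a careful person would: the job done as asked, in the order asked, and still so for the second after the job is handed in, with the robot touching nothing.
It also fails if it takes over 48 s, if anything falls off the work surface, if the arm or the gripper's body presses on something with over 40 N, if the wrist force passes 120 N, or if a joint passes its speed limit or range.

## Working session

There is one attempt and no reset: what is moved stays moved. The work goes in short steps, each a Python script; the robot and the scene stay as the last script left them, time stands still between calls to the robot, and variables do not carry over. Pictures are saved under pics/ and viewed, at most 10 in all, crops included, and the job is handed in when it is done.

```bash
mkdir -p pics
python3 - <<'E'
from bench import arm
import cv2,numpy as np
for n in("top","side"):
    c=arm.camera(n);cv2.imwrite(f"pics/{n}0.png",c["img"]);np.savez(f"{n}0.npz",**c);print(n,c["mtx"].tolist(),c["T"].round(3).tolist())
s=arm.observe();print(s["t"],s["contact_force"],s["tool_rot"],s["tcp_pos"])
E
```

```text
top [[517.7105292363412, 0.0, 317.04724533330955], [0.0, 517.7105292363412, 200.92315032890625], [0.0, 0.0, 1.0]] [[-0.021, -0.992, 0.122, 0.359], [-1.0, 0.022, 0.006, 0.016], [-0.009, -0.122, -0.992, 1.672], [0.0, 0.0, 0.0, 1.0]]
side [[401.0884562895426, 0.0, 308.40745481130193], [0.0, 401.0884562895426, 203.24504700483118], [0.0, 0.0, 1.0]] [[-0.999, -0.026, 0.036, 0.5], [-0.044, 0.681, -0.731, 0.911], [-0.006, -0.731, -0.682, 0.904], [0.0, 0.0, 0.0, 1.0]]
0.1 [0.57518069 0.5858975  0.4723586 ] [ 9.83222334e-01  1.82409207e-01 -1.30814386e-04 -8.40607889e-04] [ 0.23285503 -0.60621439  0.23039174]
```

View pics/top0.png

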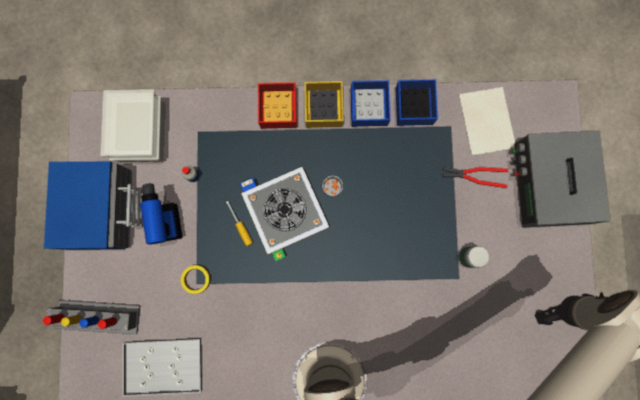

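View pics/side0.png

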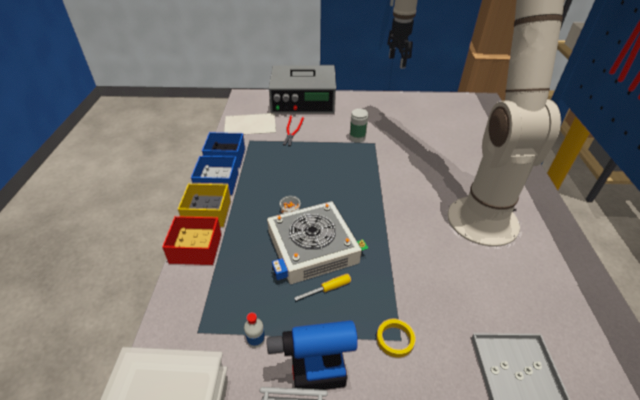

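Top view: the hood is at about (285,209), the blue box at (248,185), the earth tab at (279,254) and the pot at (333,185). The rivets are near (252,198) terminal, (317,222) opposite, (265,246) earth and (297,178) last. The side view agrees, with the box at (281,268) and the tab at (363,245).

```bash
cat > h.py <<'E'
import cv2,numpy as np
from scipy.optimize import least_squares
def blobs(img,roi):
    hsv=cv2.cvtColor(img,cv2.COLOR_BGR2HSV)
    m=((hsv[...,0]>=5)&(hsv[...,0]<=20)&(hsv[...,1]>70)&(hsv[...,2]>110)).astype(np.uint8)
    k=np.zeros_like(m);x0,y0,x1,y1=roi;k[y0:y1,x0:x1]=1
    n,l,st,ce=cv2.connectedComponentsWithStats(m*k)
    out=[]
    for i in range(1,n):
        if st[i,4]>=4:
            w=(l==i)*hsv[...,1].astype(float);yy,xx=np.nonzero(w);ww=w[yy,xx]
            out.append((np.average(xx,weights=ww),np.average(yy,weights=ww),st[i,4]))
    return np.array(out)
def ray(c,p):
    d=c["T"][:3,:3]@np.linalg.solve(c["mtx"],[p[0],p[1],1]);return c["T"][:3,3],d/np.linalg.norm(d)
def plane(c,p,z):
    o,d=ray(c,p);return o+d*(z-o[2])/d[2]
E
python3 - <<'E'
from h import *
np.set_printoptions(precision=4,suppress=True)
for n,roi in(("top",(240,165,330,262)),("side",(265,195,370,280))):
    c=np.load(n+"0.npz");b=blobs(c["img"],roi)
    for p in b: print(n,p,plane(c,p,.081),plane(c,p,0.074)[:2])
    x0,y0,x1,y1=roi;cv2.imwrite(f"pics/{n}c.png",cv2.resize(c["img"][y0-5:y1+5,x0-5:x1+5],None,fx=5,fy=5))
E
```

```text
top [296.3509 177.0175  17.    ] [0.6312 0.0886 0.081 ] [0.6324 0.089 ]
top [326.8653 181.2174  17.    ] [ 0.6158 -0.0061  0.081 ] [ 0.617  -0.0062]
top [325.3402 189.6713  15.    ] [ 0.5894 -0.0007  0.081 ] [ 0.5904 -0.0008]
top [252.2483 196.5346  18.    ] [0.573  0.2265 0.081 ] [0.5739 0.2275]
top [316.0049 221.0185  14.    ] [0.4924 0.0303 0.081 ] [0.493  0.0304]
top [271.424 240.77   15.   ] [0.4347 0.1684 0.081 ] [0.435  0.1691]
side [288.4301 204.4574  63.    ] [0.6037 0.0365 0.081 ] [0.6046 0.0291]
side [296.7653 205.8127  15.    ] [0.5783 0.0415 0.081 ] [0.579  0.0341]
side [326.5472 205.1562  12.    ] [0.4894 0.0352 0.081 ] [0.4893 0.0278]
side [282.6923 210.7665   7.    ] [0.6185 0.0643 0.081 ] [0.6195 0.0571]
side [278.7928 217.1099  14.    ] [0.6274 0.0912 0.081 ] [0.6285 0.0842]
side [346.9698 239.6706  17.    ] [0.432  0.1712 0.081 ] [0.4314 0.1649]
side [295.4951 254.5601  16.    ] [0.5694 0.2292 0.081 ] [0.57   0.2235]
side [275.971  262.7704   4.    ] [0.6183 0.2587 0.081 ] [0.6193 0.2531]
side [277.8519 267.8272   6.    ] [0.6117 0.2749 0.081 ] [0.6127 0.2695]
```

View pics/topc.png

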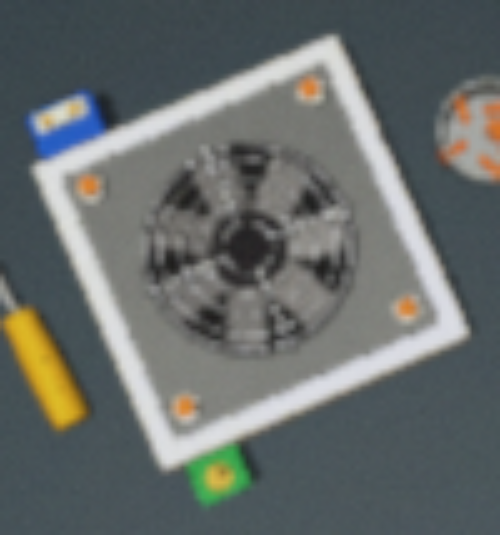

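View pics/sidec.png

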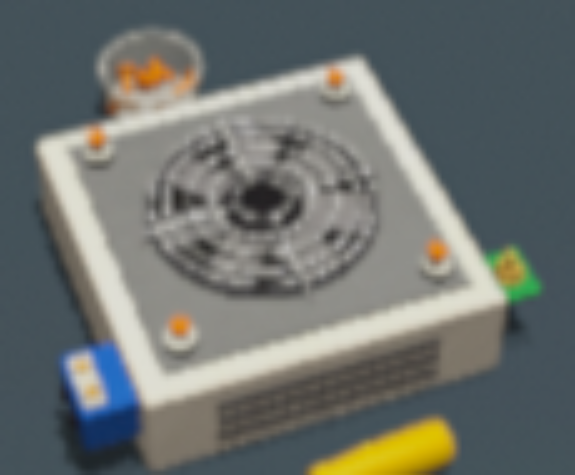

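```bash
cat >> h.py <<'E'
m=dict(term=(.5712,.2279),opp=(.491,.0327),earth=(.4334,.1698),last=(.6293,.0899))
hf=dict(term=(75,75),opp=(-75,-75),earth=(-75,75),last=(75,-75))
C=np.mean(list(m.values()),0)
z=sum(complex(*(np.array(m[k])-C))*complex(*hf[k]).conjugate() for k in m);yaw=np.angle(z)
P={k:C+np.array([(complex(*hf[k])*np.exp(1j*yaw)).real,(complex(*hf[k])*np.exp(1j*yaw)).imag])/1e3 for k in m}
Q=[0.98322,0.18241,0,0]
E
python3 - <<'E'
from h import *
from bench import arm
print(C,yaw,{k:(P[k].round(4),(P[k]-m[k]).round(4)) for k in P})
for k in P: print(k,arm.inverse_kinematics([*P[k],.09],Q))
arm.grip(0,20); print(arm.observe()["t"])
arm.move_ptp([*P["term"],.15],Q)
s=arm.observe();print(s["t"],s["tcp_pos"],s["width"])
F=[]
for i in range(8): arm.hold(.03);F.append(arm.observe()["contact_force"])
print(np.array(F).round(2))
for n in("top","side"):
    c=arm.camera(n);np.savez(n+"1.npz",**c)
    x,y=(180,130) if n=="top" else (220,120)
    cv2.imwrite(f"pics/{n}1.png",cv2.resize(c["img"][y:y+160,x:x+200],None,fx=3,fy=3))
E
```

```text
[0.531225 0.130075] 0.39685047787176453 {'term': (array([0.5714, 0.2282]), array([0.0002, 0.0003])), 'opp': (array([0.491 , 0.0319]), array([ 0.    , -0.0008])), 'earth': (array([0.4331, 0.1703]), array([-0.0003,  0.0005])), 'last': (array([0.6294, 0.0899]), array([ 0.0001, -0.    ]))}
term [ 0.20168384  0.75970456 -0.88866014  1.73604987  0.69303743  0.9913594
 -2.15776728]
opp [ 0.5838696   0.54974303 -0.866964    2.04154032  0.5810493   0.81198546
 -1.8320544 ]
earth [ 0.22347607  0.47117876 -0.78145221  2.10536563  0.4878271   0.75065206
 -2.07448403]
last [ 0.35185872  0.73835883 -0.76743953  1.6839892   0.6020129   0.97055477
 -1.84198242]
0.8667
4.0333 [0.57193221 0.22716637 0.1498957 ] 9.053065111927085e-05
[[ 0.46  0.2  -0.44]
 [-0.33 -0.13  0.11]
 [-1.06  1.07  0.17]
 [-0.48 -0.12  0.05]
 [-0.11  0.35 -0.05]
 [-0.39 -0.75 -0.16]
 [-0.65  0.5   0.09]
 [ 0.21 -0.1  -0.05]]
```

View pics/side1.png

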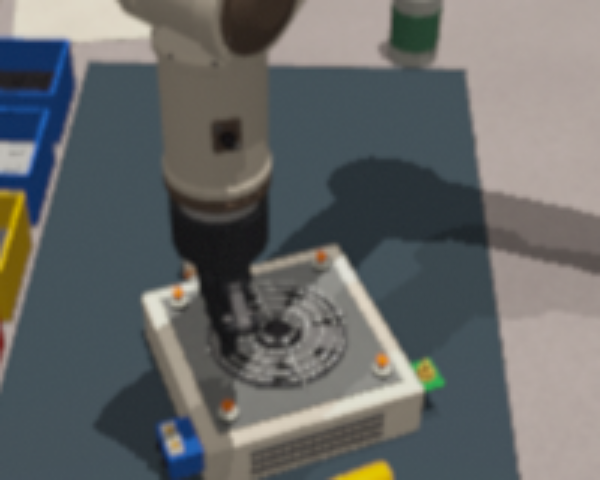

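The fingertip is at about (230,355) in the crop, straight above the terminal rivet at (228,408). Now I'll press the first rivet.

```bash
cat >> h.py <<'E'
def press(arm,k,g=6.0):
    x,y=P[k]
    arm.line_to([x,y,.088],v=.06); 
    hit=arm.line_to([x,y,.0725],v=.01,guard=g)
    s=arm.observe();print(k,hit,"t",s["t"],"tcp",s["tcp_pos"].round(4),"F",s["contact_force"].round(2))
    return hit
E
python3 - <<'E'
from h import *
from bench import arm
press(arm,"term")
for i in range(3): arm.hold(.05);s=arm.observe();print(s["tcp_pos"].round(4),s["contact_force"].round(2))
E
```

```text
term True t 6.9 tcp [0.5714 0.2282 0.0738] F [-0.83 -0.88  6.46]
[0.5714 0.2282 0.0739] [-0.7  -0.41  5.57]
[0.5714 0.2283 0.0739] [-0.61 -0.64  6.21]
[0.5714 0.2282 0.0739] [-1.25 -0.62  5.23]
```

Terminal stopped at z = 73.9 mm with about 5.7 N, so it is home. Lift off and do the next one.

Run:
```python
from h import *
from bench import arm
arm.line_to([*P["term"],.11],v=.1)
arm.line_to([*P["opp"],.11],v=.12)
press(arm,"opp")
for i in range(2): arm.hold(.05);s=arm.observe();print(s["tcp_pos"].round(4),s["contact_force"].round(2))
```

```text
opp True t 11.3167 tcp [0.491  0.0319 0.0737] F [-1.99 -0.56  7.19]
[0.491  0.0319 0.0737] [-1.6   0.27  6.71]
[0.4911 0.0319 0.0737] [-1.18  0.41  7.24]
```

Run:
```python
from h import *
from bench import arm
p="opp"
for k in("earth","last"):
    arm.line_to([*P[p],.11],v=.1)
    arm.line_to([*P[k],.11],v=.12)
    ok=press(arm,k)
    z=np.mean([(arm.hold(.04),arm.observe()["tcp_pos"][2])[1] for _ in range(2)]);print(z)
    if not ok or abs(z-.0738)>.0007: print("check");break
    p=k
else:
    arm.line_to([*P[p],.13],v=.1)
    arm.line_to([.40,-.15,.2],v=.3)
    s=arm.observe();print(s["t"])
    for n,roi in(("top",(240,165,330,262)),("side",(265,195,370,280))):
        c=arm.camera(n);b=blobs(c["img"],roi);
        for q in b: print(n,q.round(1),plane(c,q,.074)[:2].round(4))
        x0,y0,x1,y1=roi;I=c["img"][y0-5:y1+5,x0-5:x1+5];cv2.imwrite(f"pics/{n}2.png",cv2.resize(I,None,fx=5,fy=5))
```

```text
earth True t 15.1667 tcp [0.4331 0.1702 0.0737] F [-1.78 -0.72  6.62]
0.07369124832709043
last True t 19.5083 tcp [0.6294 0.0899 0.0739] F [-1.69 -0.47  5.02]
0.07392398664213255
21.7333
top [296.8 177.8  15. ] [0.6299 0.0876]
top [326.9 181.2  17. ] [ 0.6169 -0.0062]
top [325.4 189.6  15. ] [ 0.5905 -0.0009]
top [252.7 196.8  15. ] [0.5732 0.2261]
top [316.  221.4  16. ] [0.4918 0.0303]
top [271.7 240.8  15. ] [0.435  0.1683]
side [288.4 204.4  62. ] [0.6047 0.029 ]
side [296.7 205.8  14. ] [0.5792 0.0338]
side [326.5 206.5  12. ] [0.4893 0.0339]
side [282.7 210.8   7. ] [0.6195 0.0571]
side [279.1 218.9  12. ] [0.6267 0.0914]
side [347.1 241.2  15. ] [0.4311 0.1704]
side [295.5 256.   16. ] [0.5697 0.2283]
side [276.  262.8   4. ] [0.6193 0.2531]
side [277.9 267.8   6. ] [0.6127 0.2695]
```

View pics/side2.png

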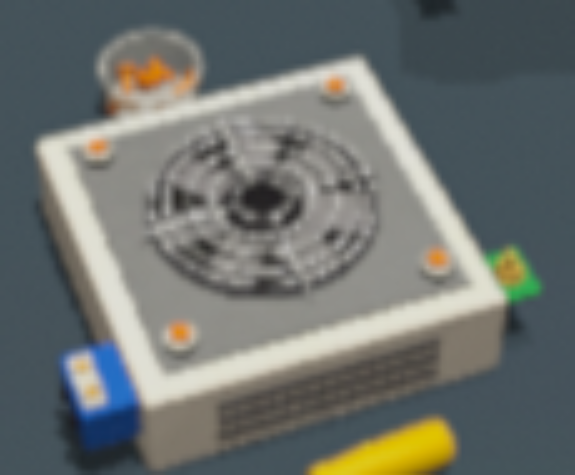

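The heads at (97,150), (335,88), (437,260) and (180,333) now sit on their collars. The hood, pot and other things have not moved.

```bash
python3 -c "
from bench import arm
print(arm.close_job())"
```

```text
the job is handed in; nothing more can be done
None
```

I pressed all four rivets home in the order you asked (terminal, opposite, earth, last) with about 5–7 N each; the last picture shows every head on its collar and the hood and nearby things unmoved, and I handed the job in at about 22 s.

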